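Close the lacquer canister whose cap missed its thread

TASK

The screw cap of the square lacquer canister was put on without catching its thread and sits too high. Turn it backward (counter-clockwise seen from above) until it can drop into the thread start, let it down, then screw it forward (clockwise) fully home and let go. Leave the round canister, which is already closed, where it stands.

Things in the scene. Friction and masses are not known exactly. Their poses are not given: they have to be found in the camera images.
- cap_grip (a point): Loose black screw cap, 90 g: ribbed disc 64 mm across, 32 tall; on its flat top an upright grey bar 54 long (x), 16 thick (y), 40 tall. The point is the bar's centre, on the cap's axis, 20 mm above the flat top. Take the bar across its thickness from above, in its upper half. At first it stands 167.5 mm above the bench, turned 7 to 32 deg from home (see neck), and jams if turned forward.
- neck (a point): Foot of the threaded neck (26 mm tall, under the cap), 100 mm above the bench; z up the axis, x along canister. Cap angle = cap yaw - canister yaw, counter-clockwise plus. Turned back to 57..77 deg (best 67; stop at 79), the cap can be let down 9 mm into the thread start. Forward turning then takes it 5 mm further down, evenly, to the stop at 0 deg: home, bar centre at 153.5 mm.
- canister: Square-sided steel canister, 170 mm long (x), 110 wide (y), 100 tall, fixed to the bench. Origin: centre of its underside; the neck rises on its z axis, in the middle of its top. When the cap is home its bar lies along x, the long side. A low wire handle, 24 mm tall, crosses the top 66 mm from the axis on the +x side; a paper label is on the -x end.
- round_can_center (a point): Centre, 80 mm above the bench, of the round steel canister (116 mm across, 158 mm tall with its cap, 1.4 kg, loose on the bench). It has the same kind of black cap with a grey bar, already closed. Bystander, to be left alone.
Not all that is in view belongs to the job. Of the things shaped like the part that bears cap_grip, the black one is meant.

How it is judged:
On the way:
1. the cap, turned backward to more than 40 degrees from home, has dropped into the thread start (z of cap_grip in the frame of canister below 0.1635 m and horizontal distance between cap_grip and canister below 0.008 m and angle between the x axis of cap_grip and the x axis of canister, either way round above 0.7 rad), for 0.1 s.
At the end, for the whole second after the job is handed in: The cap is home on the square canister: its bar's centre at most 156 mm above the canister's underside (home: 153.5), within 8 mm of the neck's axis, bar within 20 degrees of the canister's long side, upright within 8 degrees; round canister within 30 mm of its start (z of cap_grip in the frame of canister below 0.156 m and horizontal distance between cap_grip and canister below 0.008 m and angle between the x axis of cap_grip and the x axis of canister, either way round below 0.35 rad and angle between cap_grip's own z axis and vertical below 0.15 rad and distance of round_can_center from where it was at the start of the episode below 0.03 m); the robot touches nothing.
It fails at once if the round canister is pushed more than 30 mm from its place (distance of round_can_center from where it was at the start of the episode above 0.03 m).
It also fails if it takes over 35 s, if anything falls off the work surface, if the arm or the gripper's body presses on something with over 40 N, if the wrist force passes 120 N, or if a joint passes its speed limit or range.

ROBOT

A 7-joint arm with a two-finger parallel gripper is mounted at the origin on the work surface. World frame = base frame: x ahead of the robot, y to its left, z up, the work surface at z = 0. Lengths are in m, angles in rad, forces in N, time in s.
With the tool pointing down it reaches from about 0.425 to 0.875 m from the base axis. Payload 4.7 kg.
Tool frame: the origin (TCP) lies midway between the tips of the shut fingers; the grasp point (between the pads) lies 19 mm behind it (ctrl.grip_point_offset is the distance from the TCP to the grasp point, in m); z points along the fingers, y is the line along which they close (so a half turn about z gives the same grasp; the last joint's range is limited). The gripper opens to 87 mm and grips with 3 to 60 N. Pads are 19 mm wide; open, the fingers measure 117 mm over their backs; the gripper's body (75 mm by 190 mm) begins 51 mm behind the grasp point.
Start: joints at [1.246, 0.321, -0.07, 1.45, 0.023, 1.371, -0.057], TCP at [0.216, -0.613, 0.223] pointing down, gripper open.
Joint ranges: [-2.86, 2.86], [-0.3, 2.09], [-1.38, 1.24], [0.06, 2.45], [-1.56, 4.7], [0.09, 2.05], [-2.69, 2.69]. Speed limits (rad/s): [2.57, 2.57, 3.14, 3.14, 3.14, 3.14, 3.14].

INTERFACE

Orientations are given as a rotation vector (axis times angle).
In Python, from bench import ctrl gives the robot as it stands. The module is installed in compiled form; this text tells all that it offers.
- The arm moves only by the shell command python3 -m handwheel 'ROWS' [OPENING] [FORCE]. ROWS is JSON, a list of rows, each an object of numbers: "x", "y", "z": the shift along the tool's x, y, z in m; "wx", "wy", "wz": the turn, a rotation vector about the tool's x, y, z in degrees. A call has 1 to 10 rows; each row is the pose to reach, as a shift and turn from the pose commanded when the call began, along the tool's axes at that moment; what a row does not reach only later rows make up. A row lasts 1/12 s, in which the tool goes at most 41.7 mm and 7.16 degrees, less where a joint would pass 70% of its speed; a pose out of reach is approached as far as the arm can. A call with a gripper value outside its range is refused whole. OPENING is the finger opening in m, from 0 to 0.087, set as the call begins (- or left out, the last holds). The fingers move at their own pace and stop on an object; FORCE is the grip in N (left out, the last holds). Time passes only in rows, so rows that repeat a pose let the fingers close. It gives the time, the measured TCP pose, the force, the opening and the grip force at its end, in the units of the state.
- ctrl.get_state(): the state, without advancing time (a new reading comes with each control period).
- ctrl.get_image(name): name is "scene" or "side" or "wrist"; returns a dict with "image" (480x640x3 uint8, red, green, blue), "K" (3x3 intrinsics, pixels), "world_to_cam" (4x4, takes a point from world to camera coordinates); the wrist camera has in their place "hand_eye" (4x4, takes a point from camera to tool coordinates, whose origin is the TCP and whose axes are the flange's). Camera axes: x right, y down, z forward; pixel columns grow to the right and rows downward; lengths in m; the calibration is good to about 2 mm. A picture is of the moment at which its call begins: read the wrist's pose just before it. There is no depth.
- ctrl.close_job(): hands the job in; it is judged then, once.
The state is a dict: "time": time; "joint_positions": joint angles; "qd": joint speeds; "joint_torque": joint torques, N m; "position": TCP position; "tool_rot": TCP orientation; "ft_force": force on the tool from outside, world axes, zero at the start; "torque": the same for the moment, N m; "grip_width": opening from 0.0 (shut) to 1.0 (fully open); "grip_force": force on a finger pad.
Only numpy, scipy, OpenCV 4.12 (cv2) and the standard library are available. Lean on these libraries where they do the work, as an engineer would, in place of code of your own. Each camera call takes 0.05 s, during which the arm holds its last target. There are 200 camera calls.

## Working session

There is one attempt and no reset: what is moved stays moved. The work goes in short steps, Python scripts to look and compute and a shell command to move; the robot and the scene stay as the last step left them, time stands still between calls to the robot, and variables do not carry over. Pictures are saved under pics/ and viewed, at most 10 in all, crops included, and the job is handed in when it is done.

```bash
mkdir -p pics; python3 - <<'E'
from bench import ctrl
import cv2, numpy as np
s=ctrl.get_state();print({k:np.round(v,3).tolist() for k,v in s.items()}, ctrl.grip_point_offset)
for n in("scene","side"):
    d=ctrl.get_image(n);cv2.imwrite(f"pics/{n}0.png",d["image"][:,:,::-1]);print(n,d["K"].round(1).tolist(),d["world_to_cam"].round(3).tolist())
E
```

```text
{'time': 0.0, 'joint_positions': [1.246, 0.322, -0.07, 1.452, 0.023, 1.371, -0.057], 'qd': [-0.001, -0.001, -0.001, -0.0, -0.002, 0.002, 0.001], 'joint_torque': [0.0, -49.129, -0.404, -31.253, -0.064, 0.044, 0.0], 'position': [0.216, -0.613, 0.221], 'tool_rot': [-3.095, -0.529, 0.001], 'ft_force': [-0.238, 1.919, -0.475], 'torque': [-0.021, -0.017, 0.057], 'grip_force': 0.0, 'grip_width': 0.998} 0.0187
scene [[577.6, 0.0, 319.7], [0.0, 577.6, 231.2], [0.0, 0.0, 1.0]] [[0.874, 0.486, 0.013, -0.419], [0.38, -0.665, -0.643, -0.189], [-0.304, 0.567, -0.766, 1.439], [0.0, 0.0, 0.0, 1.0]]
side [[612.4, 0.0, 316.2], [0.0, 612.4, 231.0], [0.0, 0.0, 1.0]] [[-0.853, -0.522, 0.003, 0.423], [-0.256, 0.414, -0.874, 0.284], [0.454, -0.746, -0.487, 0.716], [0.0, 0.0, 0.0, 1.0]]
```

View pics/scene0.png

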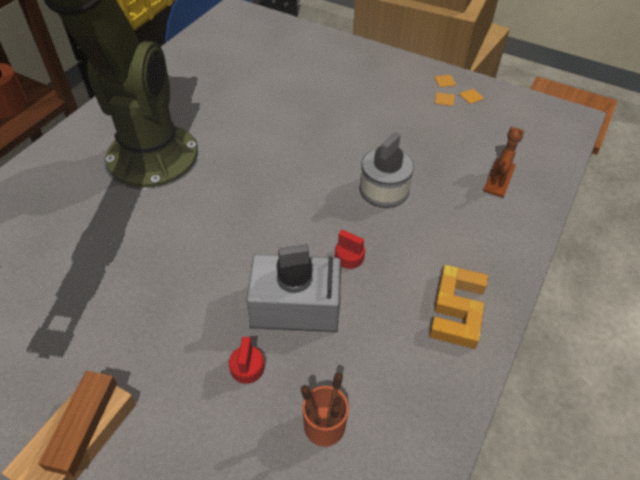

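View pics/side0.png

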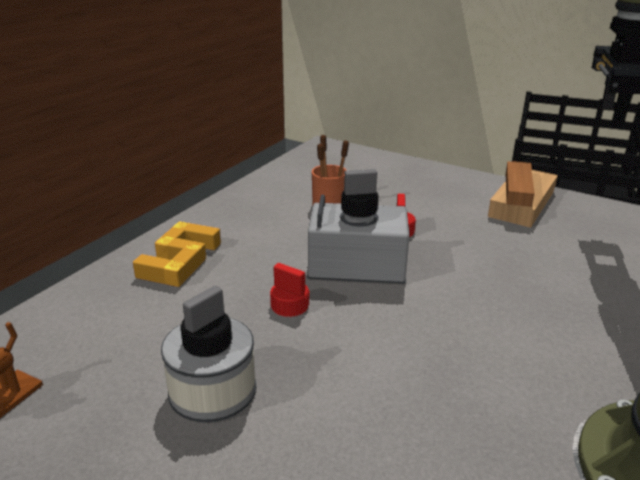

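The scene picture has the black cap with its bar on the square canister at (295,265). The handle, which marks the +x end, is at (331,278). These could be mistaken for it: the round can's black cap (388,155) and the red caps at (350,250) and (247,362). In the side picture the cap is at (360,195). I choose the black cap on the square canister and check it in a crop.

```bash
cat >h.py <<'E'
from bench import ctrl
import cv2, numpy as np
from scipy.spatial.transform import Rotation as R
def ray(d,px):
    if "world_to_cam" in d: T=np.linalg.inv(d["world_to_cam"])
    else: T=d["T"]
    v=np.linalg.inv(d["K"])@[px[0],px[1],1]
    return T[:3,3],T[:3,:3]@(v/np.linalg.norm(v))
def onz(d,px,z):
    o,v=ray(d,px);return o+v*(z-o[2])/v[2]
def tri(r1,r2):
    A=np.stack([r1[1],-r2[1]],1);t=np.linalg.lstsq(A,r2[0]-r1[0],rcond=None)[0]
    p,q=r1[0]+t[0]*r1[1],r2[0]+t[1]*r2[1];return (p+q)/2,np.linalg.norm(p-q)
def wrist():
    s=ctrl.get_state();d=ctrl.get_image("wrist")
    M=np.eye(4);M[:3,:3]=R.from_rotvec(s["tool_rot"]).as_matrix();M[:3,3]=s["position"]
    d["T"]=M@d["hand_eye"];return s,d
E
python3 - <<'E'
import cv2,numpy as np
a=cv2.imread("pics/scene0.png")[235:340,240:350];b=cv2.imread("pics/side0.png")[160:285,300:415]
f=lambda i:cv2.resize(i,(400,int(400/i.shape[1]*i.shape[0])),interpolation=cv2.INTER_CUBIC)
a,b=f(a),f(b);c=np.zeros((440,800,3),np.uint8);c[:a.shape[0],:400]=a;c[:b.shape[0],400:]=b
cv2.imwrite("pics/crop0.png",c)
E
```

```text
(no output)
```

View pics/crop0.png

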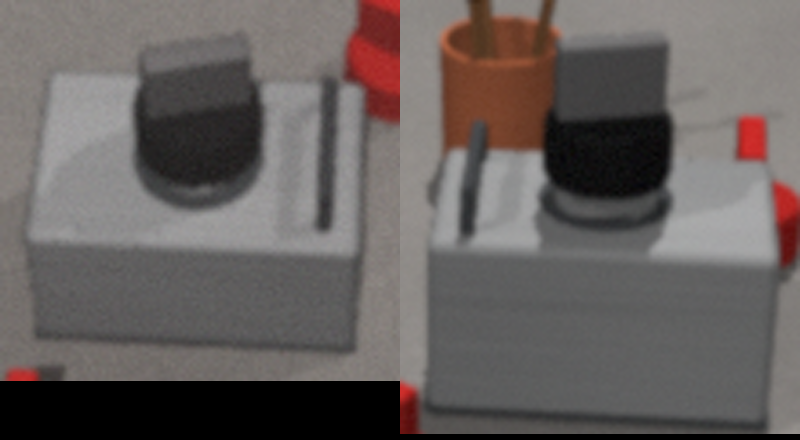

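The crop confirms it: the black cap with the grey bar on the square canister, handle on the right in the scene view. Next I cast rays from the corner pixels.

```bash
python3 - <<'E'
from h import *
d=ctrl.get_image("scene");e=ctrl.get_image("side")
S=lambda u,v:(240+u*110/400,235+v*110/400); Q=lambda u,v:(300+(u-400)*115/400,160+v*115/400)
C=np.array([onz(d,S(*p),.1) for p in[(30,240),(358,255),(363,85),(50,75)]])
print(C.round(3).tolist(),"centre",C.mean(0).round(4))
L=[np.linalg.norm(C[i]-C[(i+1)%4]) for i in range(4)];print("sides",np.round(L,3))
ax=C[1]-C[0]+C[2]-C[3];print("can yaw",np.degrees(np.arctan2(ax[1],ax[0])))
B=np.array([onz(d,S(*p),.1875) for p in[(145,72),(248,60),(247,36),(143,47)]])
ax=B[1]-B[0]+B[2]-B[3];print("bar",B.mean(0).round(4),np.linalg.norm(ax)/2,"yaw",np.degrees(np.arctan2(ax[1],ax[0])))
E2=np.array([onz(e,Q(*p),.1) for p in[(430,248),(775,262),(768,160),(455,150)]])
print("side can",E2.mean(0).round(4)); ax=E2[0]-E2[1]+E2[3]-E2[2];print(np.degrees(np.arctan2(ax[1],ax[0])))
a=onz(e,Q(560,39),.1875);b=onz(e,Q(668,36),.1875);print("side bar",(a+b)/2,np.degrees(np.arctan2(*(a-b)[1::-1])),np.linalg.norm(a-b))
s=ctrl.get_state();M=R.from_rotvec(s["tool_rot"]).as_matrix();print(M.round(3))
m=(np.abs(d["image"][140:150,380:395]).mean());
E
```

```text
[[0.491, -0.291, 0.1], [0.638, -0.218, 0.1], [0.59, -0.122, 0.1], [0.443, -0.199, 0.1]] centre [ 0.5405 -0.2075  0.1   ]
sides [0.164 0.106 0.166 0.104]
can yaw 26.93112466067564
bar [ 0.5394 -0.2064  0.1875] 0.050320937631509084 yaw 37.74450241402443
side can [ 0.5318 -0.2004  0.1   ]
27.302907348160964
side bar [ 0.53311874 -0.20385382  0.1875    ] 35.73426762859563 0.05205573551826272
[[ 0.943  0.332 -0.   ]
 [ 0.332 -0.943  0.001]
 [-0.    -0.001 -1.   ]]
```

```bash
python3 -m handwheel '[{"x":0.02,"y":-0.012,"z":-0.01},{"x":0.05,"y":-0.03,"z":-0.02,"wz":-4},{"x":0.085,"y":-0.052,"z":-0.04,"wz":-8},{"x":0.12,"y":-0.074,"z":-0.04,"wz":-12},{"x":0.155,"y":-0.096,"z":-0.04,"wz":-15},{"x":0.19,"y":-0.118,"z":-0.04,"wz":-17},{"x":0.225,"y":-0.14,"z":-0.04,"wz":-17},{"x":0.26,"y":-0.162,"z":-0.04,"wz":-17},{"x":0.295,"y":-0.184,"z":-0.04,"wz":-17},{"x":0.325,"y":-0.203,"z":-0.04,"wz":-17}]' 0.087
python3 - <<'E'
from h import *
s=ctrl.get_state();M=R.from_rotvec(s["tool_rot"]).as_matrix();p=s["position"]
print(p,M[:,0],M.T@(np.array([.538,-.205,.255])-p),ctrl.get_image("wrist")["hand_eye"].round(3).tolist())
E
```

```text
[ 0.21588401 -0.61274154  0.22188526] [ 9.43154262e-01  3.32355280e-01 -7.91519582e-05] [ 0.4393175  -0.27754546 -0.03281933] [[0.001, -0.965, -0.261, 0.072], [1.0, 0.001, -0.0, -0.0], [0.0, -0.261, 0.965, -0.162], [0.0, 0.0, 0.0, 1.0]]invalid input at $[0]: expected keys x, y, z, wx, wy, wz
```

```bash
python3 -m handwheel '[{"x":0.02,"y":-0.012,"z":-0.01,"wx":0,"wy":0,"wz":0},{"x":0.05,"y":-0.03,"z":-0.02,"wx":0,"wy":0,"wz":-4},{"x":0.085,"y":-0.052,"z":-0.04,"wx":0,"wy":0,"wz":-8},{"x":0.12,"y":-0.074,"z":-0.04,"wx":0,"wy":0,"wz":-12},{"x":0.155,"y":-0.096,"z":-0.04,"wx":0,"wy":0,"wz":-15},{"x":0.19,"y":-0.118,"z":-0.04,"wx":0,"wy":0,"wz":-17},{"x":0.225,"y":-0.14,"z":-0.04,"wx":0,"wy":0,"wz":-17},{"x":0.26,"y":-0.162,"z":-0.04,"wx":0,"wy":0,"wz":-17},{"x":0.295,"y":-0.184,"z":-0.04,"wx":0,"wy":0,"wz":-17},{"x":0.325,"y":-0.203,"z":-0.04,"wx":0,"wy":0,"wz":-17}]' 0.087
python3 - <<'E'
from h import *
s=ctrl.get_state();M=R.from_rotvec(s["tool_rot"]).as_matrix();p=s["position"]
print(s["time"],p,np.degrees(np.arctan2(M[1,0],M[0,0])),M.T@(np.array([.538,-.205,.255])-p))
E
```

```text
time: 1.08
position: [0.4565, -0.311, 0.2628]
tool_rot: [2.983, 0.983, 0.001]
ft_force: [0.6, 0.1, 0.0]
grip_width: 1.0
grip_force: 0.0
1.0833 [ 0.45645272 -0.31096168  0.26280153] 36.484606471976036 [ 0.12856815 -0.03671022  0.00782878]
```

```bash
python3 -m handwheel '[{"x":0.035,"y":-0.01,"z":0,"wx":0,"wy":0,"wz":0},{"x":0.07,"y":-0.02,"z":0,"wx":0,"wy":0,"wz":0},{"x":0.105,"y":-0.03,"z":0,"wx":0,"wy":0,"wz":0},{"x":0.128,"y":-0.037,"z":0,"wx":0,"wy":0,"wz":0},{"x":0.128,"y":-0.037,"z":0,"wx":0,"wy":0,"wz":0},{"x":0.128,"y":-0.037,"z":0,"wx":0,"wy":0,"wz":0},{"x":0.128,"y":-0.037,"z":0,"wx":0,"wy":0,"wz":0}]'
python3 - <<'E'
from h import *
s,d=wrist();cv2.imwrite("pics/w1.png",d["image"][:,:,::-1]);np.savez("w1.npz",K=d["K"],T=d["T"])
E
```

```text
time: 1.67
position: [0.5356, -0.2088, 0.2623]
tool_rot: [2.984, 0.98, -0.002]
ft_force: [0.4, -1.0, -0.3]
grip_width: 0.999
grip_force: 0.0
```

View pics/w1.png

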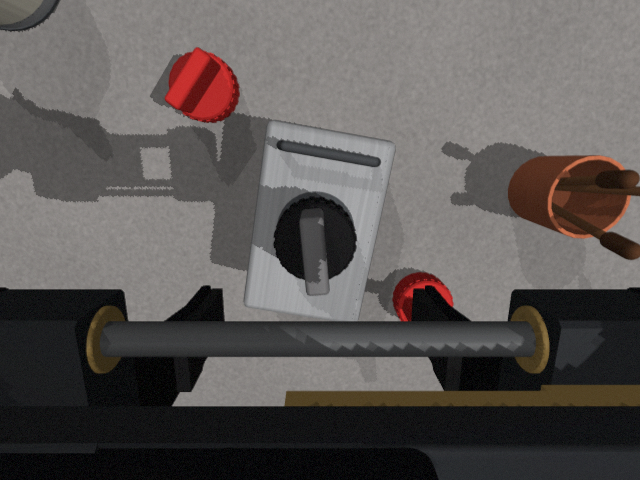

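The wrist picture shows the bar from (312,210) to (318,295), with the canister top corners at (271,122), (395,143), (361,320) and (245,305).

```bash
python3 - <<'E'
from h import *
d=dict(np.load("w1.npz"));g=lambda p,z:onz(d,p,z)
C=np.array([g(p,.1) for p in[(245,305),(361,320),(395,143),(271,122)]])
print(C.mean(0),[np.linalg.norm(C[i]-C[(i+1)%4]).round(3) for i in range(4)])
ax=C[2]-C[1]+C[3]-C[0];print("can yaw",np.degrees(np.arctan2(ax[1],ax[0])))
im=cv2.imread("pics/w1.png");hsv=cv2.cvtColor(im,cv2.COLOR_BGR2GRAY)[195:310,270:365]
m=cv2.morphologyEx(((hsv>55)).astype(np.uint8),cv2.MORPH_OPEN,np.ones((3,3)))
n,l,st,c=cv2.connectedComponentsWithStats(m);k=l[52,44];print(st[k],c[k]+[270,195])
cs=max(cv2.findContours((l==k).astype(np.uint8),0,1)[0],key=cv2.contourArea);b=cv2.boxPoints(cv2.minAreaRect(cs))+[270,195];print(b)
for p in(b,[(301,211),(323,209),(329,294),(307,295)]):
    W=np.array([g(q,.1875) for q in p]);print(W.round(4).tolist(),W.mean(0),[np.linalg.norm(W[i]-W[(i+1)%4]).round(4) for i in range(4)])
W=np.array([g(q,.1875) for q in [(301,211),(323,209),(329,294),(307,295)]]);ax=W[0]-W[3]+W[1]-W[2];print("bar yaw",np.degrees(np.arctan2(ax[1],ax[0])))
s=ctrl.get_state();M=R.from_rotvec(s["tool_rot"]).as_matrix();print("tool",s["position"],np.degrees(np.arctan2(M[1,0],M[0,0])))
E
python3 - <<'E'
import cv2;a=cv2.imread("pics/w1.png")[190:315,255:375];cv2.imwrite("pics/w1c.png",cv2.resize(a,None,fx=4.5,fy=4.5,interpolation=2))
E
```

```text
[ 0.53893371 -0.20644656  0.1       ] [np.float64(0.109), np.float64(0.16), np.float64(0.103), np.float64(0.163)]
can yaw 27.091223608096318
[   0    0   95  115 6751] [318.60391053 263.1475337 ]
[[270.         308.99998474]
 [270.         195.        ]
 [363.99998474 195.        ]
 [363.99998474 308.99998474]]
[[0.4899, -0.2028, 0.1875], [0.5531, -0.1593, 0.1875], [0.5878, -0.2064, 0.1875], [0.5276, -0.2539, 0.1875]] [ 0.53959241 -0.20563296  0.1875    ] [np.float64(0.0768), np.float64(0.0585), np.float64(0.0768), np.float64(0.0635)]
[[0.5564, -0.1807, 0.1875], [0.5657, -0.1911, 0.1875], [0.5222, -0.2284, 0.1875], [0.5129, -0.217, 0.1875]] [ 0.5392896  -0.20431507  0.1875    ] [np.float64(0.0139), np.float64(0.0573), np.float64(0.0147), np.float64(0.0567)]
bar yaw 40.22864945918107
tool [ 0.53530171 -0.20946451  0.26236388] 36.2822558417197
```

View pics/w1c.png

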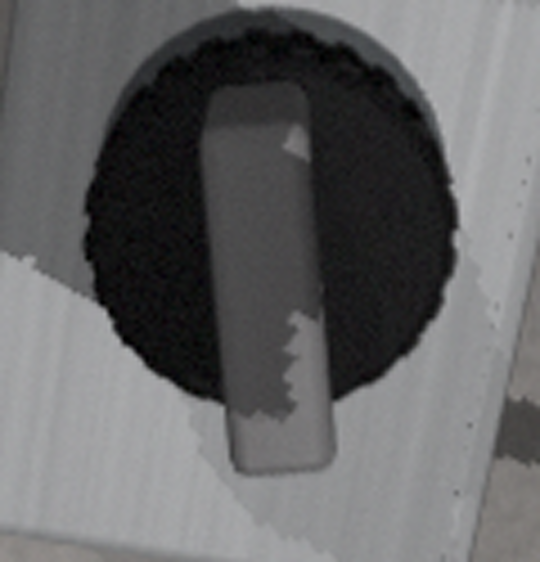

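The crop resolves the bar's top face. Its corners in the full image are (300,218), (323,217), (329,294) and (308,295); the darker strip above it is the bar's end face.

```bash
python3 - <<'E'
from h import *
d=dict(np.load("w1.npz"))
W=np.array([onz(d,q,.1875) for q in [(300.1,218.4),(323.4,217.1),(329.4,294),(307.7,295.3)]]);ax=(W[0]-W[3]+W[1]-W[2])/2;y=np.degrees(np.arctan2(ax[1],ax[0]))
print("bar",W.mean(0),y,np.linalg.norm(ax))
s=ctrl.get_state();M=R.from_rotvec(s["tool_rot"]).as_matrix();ty=np.degrees(np.arctan2(M[1,0],M[0,0]))
print("wz",ty-y,"shift",M.T@(np.r_[W.mean(0)[:2],.160]-s["position"]),s["joint_positions"].round(2))
E
```

```text
bar [ 0.53731823 -0.2058879   0.1875    ] 41.1753187282001 0.052195814342657174
wz -4.893062886480394 shift [ 0.0038554  -0.00171133  0.10235931] [ 0.73  0.17 -0.46  1.57  0.08  1.42 -0.67]
```

```bash
python3 -m handwheel '[{"x":0.004,"y":-0.002,"z":0.01,"wx":0,"wy":0,"wz":-4.5},{"x":0.004,"y":-0.002,"z":0.03,"wx":0,"wy":0,"wz":-4.5},{"x":0.004,"y":-0.002,"z":0.05,"wx":0,"wy":0,"wz":-4.5},{"x":0.004,"y":-0.002,"z":0.07,"wx":0,"wy":0,"wz":-4.5},{"x":0.004,"y":-0.002,"z":0.085,"wx":0,"wy":0,"wz":-4.5},{"x":0.004,"y":-0.002,"z":0.096,"wx":0,"wy":0,"wz":-4.5},{"x":0.004,"y":-0.002,"z":0.102,"wx":0,"wy":0,"wz":-4.5},{"x":0.004,"y":-0.002,"z":0.102,"wx":0,"wy":0,"wz":-4.5},{"x":0.004,"y":-0.002,"z":0.102,"wx":0,"wy":0,"wz":-4.5}]' 0.06 20
python3 -m handwheel '[{"x":0,"y":0,"z":0,"wx":0,"wy":0,"wz":0},{"x":0,"y":0,"z":0,"wx":0,"wy":0,"wz":0},{"x":0,"y":0,"z":0,"wx":0,"wy":0,"wz":0},{"x":0,"y":0,"z":0,"wx":0,"wy":0,"wz":0},{"x":0,"y":0,"z":0,"wx":0,"wy":0,"wz":0},{"x":0,"y":0,"z":0,"wx":0,"wy":0,"wz":0}]' 0.0 25
```

```text
time: 2.47
position: [0.5382, -0.2045, 0.1611]
tool_rot: [2.943, 1.096, 0.001]
ft_force: [-0.1, 0.2, -0.4]
grip_width: 0.689
grip_force: 0.0
time: 2.97
position: [0.5382, -0.2039, 0.1607]
tool_rot: [2.943, 1.098, 0.0]
ft_force: [-0.7, 0.1, -0.5]
grip_width: 0.324
grip_force: 0.0
```

```bash
python3 -m handwheel '[{"x":0,"y":0,"z":0,"wx":0,"wy":0,"wz":0},{"x":0,"y":0,"z":0,"wx":0,"wy":0,"wz":0},{"x":0,"y":0,"z":0,"wx":0,"wy":0,"wz":0},{"x":0,"y":0,"z":0,"wx":0,"wy":0,"wz":0},{"x":0,"y":0,"z":0,"wx":0,"wy":0,"wz":0},{"x":0,"y":0,"z":0,"wx":0,"wy":0,"wz":0}]' 0.0 25
python3 -c "
from h import *
s=ctrl.get_state();M=R.from_rotvec(s['tool_rot']).as_matrix();print(np.degrees(np.arctan2(M[1,0],M[0,0])),s['ft_force'],s['torque'])"
```

```text
time: 3.47
position: [0.5381, -0.2039, 0.1606]
tool_rot: [2.943, 1.098, -0.0]
ft_force: [-0.0, -0.7, 0.7]
grip_width: 0.184
grip_force: 25.0
40.91265558860914 [-0.0211421  -0.68192138  0.65832146] [ 0.03280244 -0.02883739  0.00665702]
```

```bash
python3 -m handwheel '[{"x":0,"y":0,"z":0,"wx":0,"wy":0,"wz":-3},{"x":0,"y":0,"z":0,"wx":0,"wy":0,"wz":-9},{"x":0,"y":0,"z":0,"wx":0,"wy":0,"wz":-15},{"x":0,"y":0,"z":0,"wx":0,"wy":0,"wz":-21},{"x":0,"y":0,"z":0,"wx":0,"wy":0,"wz":-27},{"x":0,"y":0,"z":0,"wx":0,"wy":0,"wz":-33},{"x":0,"y":0,"z":0,"wx":0,"wy":0,"wz":-39},{"x":0,"y":0,"z":0,"wx":0,"wy":0,"wz":-45},{"x":0,"y":0,"z":0,"wx":0,"wy":0,"wz":-50},{"x":0,"y":0,"z":0,"wx":0,"wy":0,"wz":-53}]'
python3 -m handwheel '[{"x":0,"y":0,"z":0,"wx":0,"wy":0,"wz":0},{"x":0,"y":0,"z":0,"wx":0,"wy":0,"wz":0}]'
python3 -c "
from h import *
s=ctrl.get_state();M=R.from_rotvec(s['tool_rot']).as_matrix();print(np.degrees(np.arctan2(M[1,0],M[0,0])),s['ft_force'],s['torque'],s['joint_positions'])"
```

```text
time: 4.3
position: [0.5376, -0.2035, 0.1601]
tool_rot: [-2.138, -2.299, 0.001]
ft_force: [-0.4, 1.3, -0.7]
grip_width: 0.181
grip_force: 25.0
time: 4.47
position: [0.5375, -0.2037, 0.16]
tool_rot: [-2.145, -2.293, 0.001]
ft_force: [-1.1, 1.0, -1.7]
grip_width: 0.181
grip_force: 25.0
93.81559687918457 [-1.0834359   0.99662532 -1.67395392] [ 0.15525176  0.24209985 -0.00514714] [ 0.81126353  0.24856612 -0.57057872  1.70700902  0.14142455  1.22892752
  0.27346741]
```

```bash
python3 -m handwheel '[{"x":0,"y":0,"z":0.002,"wx":0,"wy":0,"wz":0},{"x":0,"y":0,"z":0.004,"wx":0,"wy":0,"wz":0},{"x":0,"y":0,"z":0.006,"wx":0,"wy":0,"wz":0},{"x":0,"y":0,"z":0.008,"wx":0,"wy":0,"wz":0},{"x":0,"y":0,"z":0.0095,"wx":0,"wy":0,"wz":0},{"x":0,"y":0,"z":0.0095,"wx":0,"wy":0,"wz":0},{"x":0,"y":0,"z":0.0095,"wx":0,"wy":0,"wz":0}]'
python3 -c "
from h import *
s=ctrl.get_state();M=R.from_rotvec(s['tool_rot']).as_matrix();print(np.degrees(np.arctan2(M[1,0],M[0,0])),s['ft_force'],s['torque'])
i=ctrl.get_image('side')['image'][150:290,290:425,::-1];cv2.imwrite('pics/side1.png',cv2.resize(i,None,fx=4,fy=4,interpolation=2))"
```

```text
time: 5.05
position: [0.5376, -0.2036, 0.1513]
tool_rot: [-2.144, -2.295, 0.001]
ft_force: [-5.4, 2.5, 4.4]
grip_width: 0.184
grip_force: 25.0
93.91335215541837 [-5.42643335  2.53896037  4.43300822] [ 0.48032537  1.18808577 -0.07060525]
```

View pics/side1.png

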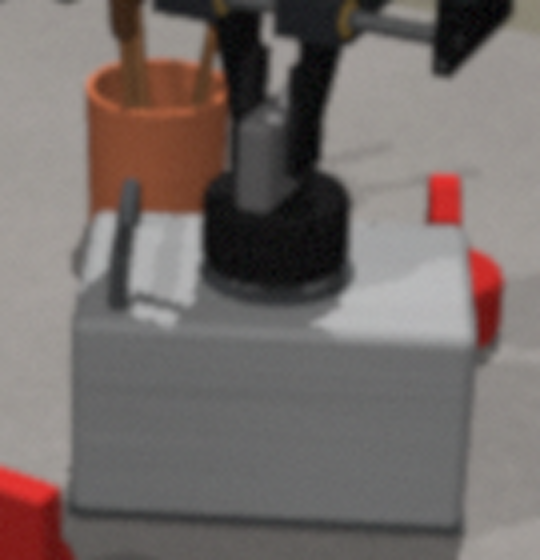

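The side crop shows the cap seated low on the neck at (275,235), with the bar across the canister. The drop worked, so I screw forward while descending.

```bash
python3 -m handwheel '[{"x":0,"y":0,"z":0.0002,"wx":0,"wy":0,"wz":3},{"x":0,"y":0,"z":0.0006,"wx":0,"wy":0,"wz":8},{"x":0,"y":0,"z":0.001,"wx":0,"wy":0,"wz":14},{"x":0,"y":0,"z":0.0015,"wx":0,"wy":0,"wz":20},{"x":0,"y":0,"z":0.0019,"wx":0,"wy":0,"wz":26},{"x":0,"y":0,"z":0.0024,"wx":0,"wy":0,"wz":32},{"x":0,"y":0,"z":0.0028,"wx":0,"wy":0,"wz":38},{"x":0,"y":0,"z":0.0033,"wx":0,"wy":0,"wz":44},{"x":0,"y":0,"z":0.0036,"wx":0,"wy":0,"wz":48},{"x":0,"y":0,"z":0.0037,"wx":0,"wy":0,"wz":50}]'
python3 -c "
from h import *
s=ctrl.get_state();M=R.from_rotvec(s['tool_rot']).as_matrix();print(np.degrees(np.arctan2(M[1,0],M[0,0])),s['ft_force'],s['torque'],s['joint_positions'])"
```

```text
time: 5.93
position: [0.539, -0.2047, 0.1478]
tool_rot: [2.914, 1.169, 0.002]
ft_force: [-1.6, -0.1, 1.3]
grip_width: 0.184
grip_force: 25.0
43.709995625299115 [-1.61850122 -0.12303955  1.33705558] [-0.18444152  0.28481617  0.0069968 ] [ 0.71837424  0.24454808 -0.46189748  1.72382972  0.11735156  1.19782406
 -0.58215736]
```

```bash
python3 -m handwheel '[{"x":0,"y":0,"z":0.0003,"wx":0,"wy":0,"wz":4},{"x":0,"y":0,"z":0.0006,"wx":0,"wy":0,"wz":8},{"x":0,"y":0,"z":0.0009,"wx":0,"wy":0,"wz":12},{"x":0,"y":0,"z":0.0012,"wx":0,"wy":0,"wz":15},{"x":0,"y":0,"z":0.0013,"wx":0,"wy":0,"wz":17},{"x":0,"y":0,"z":0.0013,"wx":0,"wy":0,"wz":17},{"x":0,"y":0,"z":0.0013,"wx":0,"wy":0,"wz":17}]'
python3 -c "
from h import *
s=ctrl.get_state();M=R.from_rotvec(s['tool_rot']).as_matrix();print(np.degrees(np.arctan2(M[1,0],M[0,0])),s['ft_force'],s['torque'])"
```

```text
time: 6.52
position: [0.5389, -0.2043, 0.1465]
tool_rot: [3.053, 0.732, 0.002]
ft_force: [-0.1, -0.1, 2.2]
grip_width: 0.185
grip_force: 25.0
26.977535463380203 [-0.14206047 -0.08746754  2.2437207 ] [-0.03067715  0.24011595  0.11973842]
```

```bash
python3 -m handwheel '[{"x":0,"y":0,"z":0.0001,"wx":0,"wy":0,"wz":1.5},{"x":0,"y":0,"z":0.0002,"wx":0,"wy":0,"wz":3},{"x":0,"y":0,"z":0.0002,"wx":0,"wy":0,"wz":3},{"x":0,"y":0,"z":0.0002,"wx":0,"wy":0,"wz":3}]'
python3 -c "
from h import *
s=ctrl.get_state();M=R.from_rotvec(s['tool_rot']).as_matrix();print(np.degrees(np.arctan2(M[1,0],M[0,0])),s['ft_force'],s['torque'])"
```

```text
time: 6.85
position: [0.5389, -0.2044, 0.1465]
tool_rot: [3.071, 0.654, 0.002]
ft_force: [-1.4, -1.3, 4.0]
grip_width: 0.182
grip_force: 25.7
24.04776769729768 [-1.3813709  -1.29821976  3.97281982] [-0.26049607  0.22863861  0.66019788]
```

Vertical torque has risen to 0.66 N m with no further descent, so the cap is at its stop. I open and retreat upward.

```bash
python3 -m handwheel '[{"x":0,"y":0,"z":0,"wx":0,"wy":0,"wz":-1},{"x":0,"y":0,"z":0,"wx":0,"wy":0,"wz":-1},{"x":0,"y":0,"z":0,"wx":0,"wy":0,"wz":-1},{"x":0,"y":0,"z":0,"wx":0,"wy":0,"wz":-1},{"x":0,"y":0,"z":0,"wx":0,"wy":0,"wz":-1},{"x":0,"y":0,"z":0,"wx":0,"wy":0,"wz":-1},{"x":0,"y":0,"z":0,"wx":0,"wy":0,"wz":-1},{"x":0,"y":0,"z":0,"wx":0,"wy":0,"wz":-1}]' 0.06
python3 -m handwheel '[{"x":0,"y":0,"z":-0.01,"wx":0,"wy":0,"wz":0},{"x":0,"y":0,"z":-0.03,"wx":0,"wy":0,"wz":0},{"x":0,"y":0,"z":-0.055,"wx":0,"wy":0,"wz":0},{"x":0,"y":0,"z":-0.08,"wx":0,"wy":0,"wz":0},{"x":0,"y":0,"z":-0.1,"wx":0,"wy":0,"wz":0},{"x":0,"y":0,"z":-0.115,"wx":0,"wy":0,"wz":0},{"x":0,"y":0,"z":-0.12,"wx":0,"wy":0,"wz":0},{"x":0,"y":0,"z":-0.12,"wx":0,"wy":0,"wz":0}]'
python3 - <<'E'
from h import *
s,d=wrist();np.savez("w2.npz",K=d["K"],T=d["T"])
a=d["image"][140:440,180:460,::-1];e=ctrl.get_image("side")["image"][150:300,290:430,::-1]
cv2.imwrite("pics/end.png",np.hstack([cv2.resize(a,(400,428)),cv2.resize(e,(400,428))]))
E
```

```text
time: 7.52
position: [0.5382, -0.2038, 0.1458]
tool_rot: [3.068, 0.678, -0.0]
ft_force: [-0.3, 0.4, -0.2]
grip_width: 0.665
grip_force: 0.0
time: 8.18
position: [0.539, -0.204, 0.2679]
tool_rot: [3.066, 0.677, 0.004]
ft_force: [0.3, -0.5, 0.5]
grip_width: 0.689
grip_force: 0.0
```

View pics/end.png

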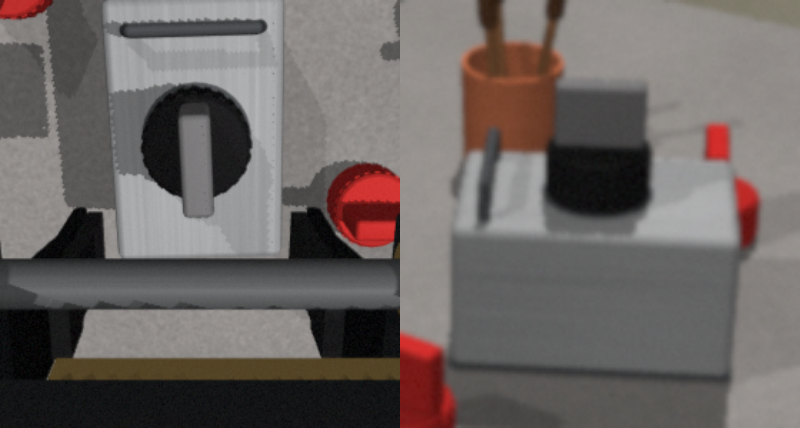

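The wrist half shows the bar from (195,110) to (198,215), parallel to the canister's long side. In the side half the cap sits right down on the canister top at (598,180), and the gripper is clear. I hand it in.

```bash
python3 -c "
from bench import ctrl
print(ctrl.close_job())"
```

```text
the job is handed in; nothing more can be done
None
```

The cap was turned back to about 67°, let down into the thread start, screwed forward to the stop and released. The final pictures show it home with the bar along the canister's long side, the round canister was never approached, and the job is handed in (about 8 s of the 35 s used; no verdict was returned).

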